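Swing the bench magnifier over the seal and clamp it

TASK

The magnifier has to look at the wax seal: on top of its post, back off the clamp knob just enough to free the lens arm (anticlockwise from above; about a sixth of a turn does it, and never much over a quarter turn), swing the arm by its steel finger pin until the lens is centred over the round seal, then screw the knob down tight again and let go. Do not force the arm while it is clamped, and leave the seal, the written slip, the jar and the brush pot where they are.

Things in the scene. Friction and masses are not known exactly. Their poses are not given: they have to be found in the camera images.
- stand: White weighted foot of the bench magnifier, 110 mm across, 22 mm high, with an upright steel post at its centre; fixed. Origin at the centre of the foot's underside, on the post's axis. -x is the lens arm's direction at joint value 0. Foot and post reach 120 mm; the arm's round hub (80 mm across) lies at 121 to 139 mm, the clamp's washer and knob at 139 to 190 mm above the desk.
- knob (a joint): Turn of the clamp knob, rad: 0 fully tight (hard stop), growing anticlockwise from above as it is backed off. Starts at 0 to 0.08. Its grip on the arm fades up to 0.6; beyond, the arm swings freely. Over 1.75 is too far (end stop 2.6). Stays where left. Turning takes about 0.25 N m, tightening up to 0.4 N m. The knob rises 1.6 mm per rad.
- knob_grip (a point): Point in the black knob's wing, on the post's axis, 10 mm below its top, 180 mm above the desk when tight. The wing is an upright bar 60 mm long, 12 mm thick, 30 mm high (160 to 190 mm above the desk), on a round boss 32 mm across, 12 mm high. x axis along the bar, z up. The knob does not turn with the arm.
- lens_arm (a joint): Swing of the lens arm about the post's axis in rad, growing anticlockwise from above; at 0 it points along the stand's -x axis. Range -1.9 to 1.9; starts at -0.6 to 0.6. Loose, it takes about 2 N at the pin and feels heavy (0.15 kg m2), but stops where it is let go at rest. Clamped, the screw's friction brakes it, yet a strong push can still force it round, which is a fault.
- pin_grip (a point): Point on the axis of the upright steel finger pin at the outer end of the lens arm, 16 mm below its top, 164 mm above the desk, 194 mm from the post's axis. The pin is round, 14 mm across, 45 mm high (135 to 180 mm above the desk), on a lug 18 mm wide just outside the lens rim (rim top at 137 mm). Axes are the arm's: -x points from post to pin.
- lens_center (a point): Centre of the clear round lens in a white rim 94 mm across and 14 mm thick; level, 130 mm above the desk, 140 mm from the post's axis, on the line from the post to the pin.
- seal: The specimen to look at: a round dark brown wax seal, 52 mm across and 9 mm thick, on the centre of a square off-white mount board 64 x 64 x 6 mm, loose on the desk to the left or right of the foot, so that the lens centre passes within 8 mm of straight above its centre. Origin at the centre of the board's underside.
- slip: The other specimen, to be left alone: an equal mount board (64 x 64 x 6 mm) with a rectangular written vellum slip, 50 x 36 mm, on it; on the other side of the foot. Origin at the centre of the board's underside.
- jar: Small closed glass jar with a steel lid, 54 mm across, 75 mm high, loose on the desk; to be left alone. Origin at the centre of its underside.
- brush_pot: Black round pot, 68 mm across and 85 mm high, holding brushes that reach 155 mm; loose on the desk; to be left alone. Origin at the centre of its underside.
- light_pad: Flat light pad with a manuscript leaf on it, 200 x 150 x 10 mm, fixed on the desk in front of the stand. Origin at the centre of its underside.

How it is judged:
On the way, in this order (a step that is already met when the one before it is completed fails the run):
1. the clamp knob is backed off far enough to free the arm (0.55 rad or more) (value of joint knob above 0.55 rad), for 0.1 s.
2. the lens is centred over the seal (within 15 mm) and at rest, the knob still loose (horizontal distance between lens_center and seal below 0.015 m and velocity of joint lens_arm between -0.05 and 0.05 rad/s and value of joint knob above 0.45 rad), for 0.2 s.
3. the knob is screwed tight again with the lens over the seal (horizontal distance between lens_center and seal below 0.015 m and value of joint knob below 0.2 rad), for 0.2 s.
At the end, for the whole second after the job is handed in: The lens centre is within 15 mm (horizontally) of the seal's centre, the clamp knob is tight (below 0.2 rad), arm and knob are at rest and released; seal and slip are within 10 mm, jar and brush pot within 30 mm of where they started (all of step 3 and velocity of joint lens_arm between -0.05 and 0.05 rad/s and velocity of joint knob between -0.05 and 0.05 rad/s and distance of each of seal, slip from where it was at the start of the episode below 0.01 m and distance of each of jar, brush_pot from where it was at the start of the episode below 0.03 m); the robot touches nothing.
It fails at once if the lens arm is forced round while the knob is clamped: it moves at over 0.3 rad/s, away from its starting place and from the seal, with the knob below 0.3 rad (value of joint knob below 0.3 rad and distance of pin_grip from where it was at the start of the episode above 0.015 m and horizontal distance between lens_center and seal above 0.02 m and (velocity of joint lens_arm above 0.3 rad/s or velocity of joint lens_arm below -0.3 rad/s)).
It fails at once if the knob is backed off much more than a quarter turn (over 1.75 rad) (value of joint knob above 1.75 rad).
It fails at once if the seal or the slip is shifted by more than 10 mm (distance of any of seal, slip from where it was at the start of the episode above 0.01 m).
It fails at once if the jar or the brush pot is shifted by more than 30 mm or tipped (distance of any of jar, brush_pot from where it was at the start of the episode above 0.03 m or angle between any of jar, brush_pot's own z axis and vertical above 0.5 rad).
It also fails if it takes over 66 s, if anything falls off the work surface, if the arm or the gripper's body presses on something with over 40 N, if the wrist force passes 120 N, or if a joint passes its speed limit or range.

ROBOT

A 6-joint arm with a two-finger parallel gripper is mounted at the origin on the work surface. World frame = base frame: x ahead of the robot, y to its left, z up, the work surface at z = 0. Lengths are in m, angles in rad, forces in N, time in s.
With the tool pointing down it reaches from about 0.35 to 0.975 m from the base axis. Payload 4.9 kg.
Tool frame: the origin (TCP) lies midway between the tips of the shut fingers; the grasp point (between the pads) lies 19 mm behind it (ctrl.tcp_to_grasp is the distance from the TCP to the grasp point, in m); z points along the fingers, y is the line along which they close (so a half turn about z gives the same grasp; the last joint's range is limited). The gripper opens to 85 mm and grips with 20 to 120 N. Pads are 22 mm wide; open, the fingers measure 114 mm over their backs; the gripper's body (76 mm by 85 mm) begins 54 mm behind the grasp point. The pads swing forward as they close: fully open they stand 13 mm farther back than shut.
Start: joints at [1.217, 0.053, 1.613, -0, 1.476, -0.119], TCP at [0.145, 0.608, 0.231] pointing down, gripper open.
Joint ranges: [-3.01, 3.01], [-1.01, 2.22], [0.06, 2.58], [-1.02, 4.17], [0.09, 2.62], [-3.14, 3.14]. Speed limits (rad/s): [2.57, 2.57, 3.14, 3.14, 3.14, 3.14].

INTERFACE

Orientations are given as a rotation vector (axis times angle).
In Python, from station import ctrl gives the robot as it stands.
- The arm moves only by the tool jog_arm, called as name(argument=value, ...), one argument or row to a line, values as JSON. Schema: {"type":"object","properties":{"segments":{"type":"array","items":{"type":"number"},"minItems":7,"maxItems":140},"force":{"type":"number"},"only":{"type":"string"},"quiet":{"type":"boolean"},"lines":{"type":"string"}},"required":["segments"],"additionalProperties":false}. segments is one flat list of numbers that holds 1 to 20 rows one after another, with no inner brackets; each row has 7 numbers: the finger opening in m, then dx, dy, dz in parts of the range, where 1.0 means 1 m, then a rotation vector rx, ry, rz in fractions of the full range, 1 being pi rad; each row is the pose to reach, as a shift and turn from the pose commanded when the call began, along the tool's axes at that moment; what a row does not reach only later rows make up. A row lasts 1/12 s, in which the tool goes at most 0.0417 m and 0.125 rad, less where a joint would pass 70% of its speed; a pose out of reach is approached as far as the arm can. The fingers move at their own pace and stop on an object; force is the grip in N (left out, the last holds). Time passes only in rows, so rows that do not move let the fingers close. The tool returns the time, the measured TCP pose, the force, the opening and the grip force at its end. only (a regular expression) keeps the lines of the reply that match it, lines (a string "A,B") keeps lines A to B, and quiet returns only ok. A shift or turn number past 1, either way, is cut back to 1. Input that does not fit is refused with a message, and nothing moves.
- ctrl.get_obs(): the state, without advancing time (a new reading comes with each control period).
- ctrl.get_image(name): name is "side" or "top"; returns the picture (400x640x3 uint8, red, green, blue); there is no depth.
- ctrl.camera_params(name): a dict with "fx", "fy", "cx", "cy" (pixels), "T" (4x4, takes a point from camera to world coordinates). Camera axes: x right, y down, z forward; pixel columns grow to the right and rows downward; lengths in m; the calibration is good to about 2 mm. A picture is of the moment at which its call begins. camera_params takes no time and is no camera call.
- ctrl.finish_job(): hands the job in; it is judged then, once.
The state is a dict: "t": time; "q": joint angles; "dq": joint speeds; "effort": joint torques, N m; "tool_pos": TCP position; "tool_rot": TCP orientation; "contact_force": force on the tool from outside, world axes, zero at the start; "wrist_torque": the same for the moment, N m; "opening": finger opening in m; "grip_force": force on a finger pad.
Only numpy, scipy, OpenCV 4.12 (cv2) and the standard library are available. Lean on these libraries where they do the work, as an engineer would, in place of code of your own. Each camera call takes 0.05 s, during which the arm holds its last target. There are 200 camera calls.

## Working session

There is one attempt and no reset: what is moved stays moved. The work goes in short steps, Python scripts to look and compute and a tool call to move; the robot and the scene stay as the last step left them, time stands still between calls to the robot, and variables do not carry over. Pictures are saved under pics/ and viewed, at most 10 in all, crops included, and the job is handed in when it is done.

```bash
ls; mkdir -p pics; python3 - <<'E'
from station import ctrl
import cv2
for n in("top","side"):
    cv2.imwrite(f"pics/{n}0.png",ctrl.get_image(n)[:,:,::-1]); p=ctrl.camera_params(n); print(n,p)
o=ctrl.get_obs(); print(o, ctrl.tcp_to_grasp)
E
```

```text
pics
station.py
top {'fx': 499.3817016287227, 'fy': 499.3817016287227, 'cx': 326.6150049269363, 'cy': 202.4589304498104, 'T': array([[ 0.02261955, -0.99128448,  0.12978223,  0.35521281],
       [-0.9997034 , -0.02359927, -0.00601589, -0.01768767],
       [ 0.00902623, -0.12960765, -0.99152427,  1.46378203],
       [ 0.        ,  0.        ,  0.        ,  1.        ]])}
side {'fx': 429.3880252428407, 'fy': 429.3880252428407, 'cx': 317.80548445643126, 'cy': 201.34532350729816, 'T': array([[ 0.87470184, -0.2786016 ,  0.39658269,  0.15315327],
       [-0.48455493, -0.51985271,  0.70353371, -0.66971727],
       [ 0.01015897, -0.80754833, -0.58971391,  0.69171134],
       [ 0.        ,  0.        ,  0.        ,  1.        ]])}
{'t': 0.1, 'q': array([ 1.21701415e+00,  5.33372435e-02,  1.61417595e+00, -7.05642139e-06,
        1.47595376e+00, -1.18993875e-01]), 'dq': array([-4.92535814e-05, -2.40767410e-03, -2.25520606e-03,  2.82888017e-04,
       -2.96384711e-04,  1.37077175e-03]), 'effort': array([-2.28295567e-04, -3.94900739e+01, -3.71365142e+01, -9.89764908e-05,
        3.94923060e-03, -2.23304272e-05]), 'tool_pos': array([0.14520078, 0.60732423, 0.23014566]), 'tool_rot': array([-3.67906266e-01, -3.11953943e+00,  2.86445911e-03]), 'contact_force': array([ 0.59832277, -0.05802303,  0.66467785]), 'wrist_torque': array([ 0.00797213,  0.03972224, -0.0045558 ]), 'grip_force': 0.0, 'opening': 0.08550240658366415} 0.0187
```

View pics/top0.png

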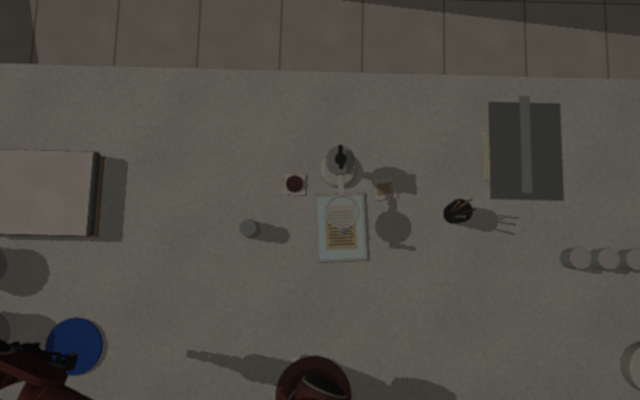

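View pics/side0.png

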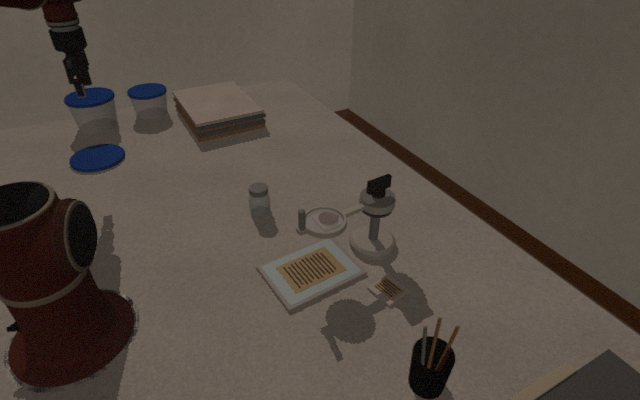

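The top view shows the knob at about (341,157), lens at (342,211), seal at (295,184), slip at (384,188), jar at (250,229) and pot at (458,211). The side view shows the pin at (301,218) and the knob wing at (379,185). I'll enlarge both.

```bash
python3 - <<'E'
import cv2,numpy as np
a=cv2.imread("pics/top0.png")[135:250,270:410]; b=cv2.imread("pics/side0.png")[165:275,290:410]
f=lambda a,s:cv2.convertScaleAbs(cv2.resize(a,None,fx=s,fy=s,interpolation=cv2.INTER_CUBIC),alpha=1.6)
cv2.imwrite("pics/tz.png",f(a,5)); cv2.imwrite("pics/sz.png",f(b,5))
E
cat > h.py <<'E'
import numpy as np
from station import ctrl
def px(n,P):
    p=ctrl.camera_params(n);T=p["T"];c=T[:3,:3].T@(np.array(P)-T[:3,3]);return np.array([p["fx"]*c[0]/c[2]+p["cx"],p["fy"]*c[1]/c[2]+p["cy"]])
def pt(n,u,v,z):
    p=ctrl.camera_params(n);T=p["T"];d=T[:3,:3]@np.array([(u-p["cx"])/p["fx"],(v-p["cy"])/p["fy"],1]);return T[:3,3]+d*(z-T[2,3])/d[2]
E
```

```text
(no output)
```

View pics/tz.png

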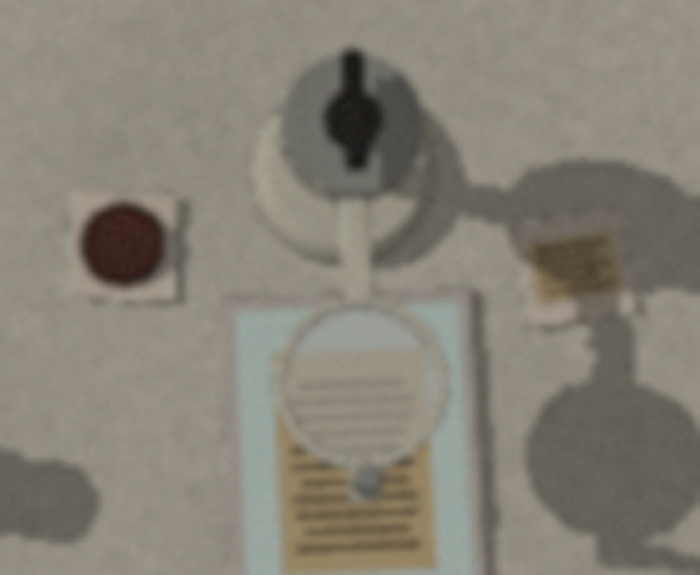

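View pics/sz.png

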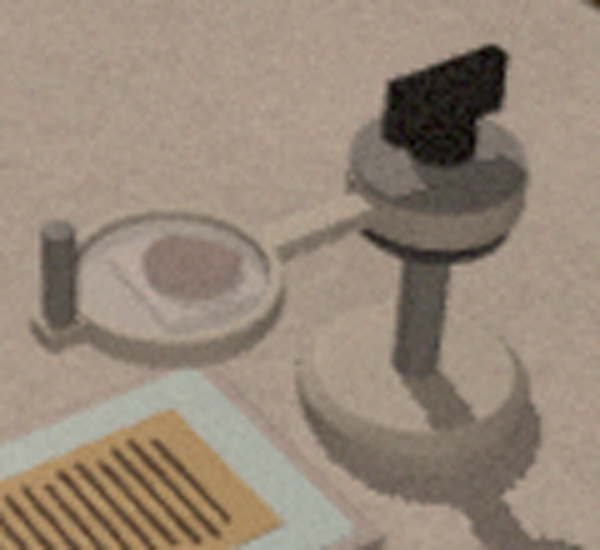

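Top crop (5×, offset 270,135) puts the wing at (352,50)–(357,168), seal at (123,244), lens at (364,385) and pin top at about (370,479). In the side crop (offset 290,165) the wing top runs from (388,82) to (502,48), and the pin top is at (59,230).

```bash
python3 - <<'E'
from h import *
t=lambda x,y,z:pt("top",269.6+x/5,134.6+y/5,z)
L={}
for n,x,y,z in [("w1",352,50,.19),("w2",357,168,.19),("wc",354.5,110,.19),("hub",352,125,.139),("foot",333,182,.022),("seal",123,244,.015),("lens",364,385,.137),("pin",370,479,.18),("slip",576,266,.006)]:
    L[n]=t(x,y,z);print(n,L[n].round(4))
for n in("foot","hub"):
  for m in("lens","pin","seal"): d=L[m]-L[n];print(n,m,np.hypot(d[0],d[1]).round(4),np.arctan2(-d[1],-d[0]).round(3))
print("jar",pt("top",250,225,.075),"pot",pt("top",458,211,.0))
s=lambda x,y,z:pt("side",289.6+x/5,164.6+y/5,z)
for n,x,y,z in [("w1",393,80,.19),("w2",496,46,.19),("pin",59,230,.18),("wmid",447,64,.19)]:print(n,s(x,y,z).round(4))
E
```

```text
w1 [ 0.6752 -0.0569  0.19  ]
w2 [ 0.6125 -0.0607  0.19  ]
wc [ 0.6432 -0.0588  0.19  ]
hub [ 0.6464 -0.0593  0.139 ]
foot [ 0.6377 -0.0525  0.022 ]
seal [0.5991 0.07   0.015 ]
lens [ 0.5052 -0.0685  0.137 ]
pin [ 0.4518 -0.0708  0.18  ]
slip [ 0.5938 -0.1976  0.006 ]
foot lens 0.1335 0.12
foot pin 0.1869 0.098
foot seal 0.1285 -1.265
hub lens 0.1415 0.065
hub pin 0.195 0.059
hub seal 0.1377 -1.22
jar [0.46863284 0.18573395 0.075     ] pot [ 0.53059371 -0.41551923  0.        ]
w1 [ 0.6213 -0.0564  0.19  ]
w2 [ 0.6762 -0.0552  0.19  ]
pin [ 0.454 -0.071  0.18 ]
wmid [ 0.6489 -0.057   0.19  ]
```

```bash
cat >> h.py <<'E'
from scipy.spatial.transform import Rotation as R
def to(x,y,z,b):
    """TCP target, tool down, closing line at yaw b from world y -> shift and turn in tool axes"""
    o=ctrl.get_obs();R0=R.from_rotvec(o["tool_rot"]);ya=np.array([-np.sin(b),np.cos(b),0]);za=np.array([0,0,-1.])
    R1=R.from_matrix(np.c_[np.cross(ya,za),ya,za]);d=R0.inv().apply(np.array([x,y,z])-o["tool_pos"])
    print("t",o["t"],"pos",o["tool_pos"].round(4),"q",o["q"].round(2),"F",o["contact_force"].round(1),"M",o["wrist_torque"].round(2))
    print("shift",d.round(4),"turn",(R0.inv()*R1).as_rotvec().round(4))
E
python3 -c "
from h import *
to(.646,-.058,.23,.04)"
```

```text
t 0.1 pos [0.1452 0.6073 0.2301] q [ 1.22  0.05  1.61 -0.    1.48 -0.12] F [ 0.6 -0.1  0.7] M [ 0.01  0.04 -0.  ]
shift [-0.6418 -0.5306  0.001 ] turn [-0.0018 -0.0005 -0.2748]
```

The manual's scale: turns go in shares of pi rad. Converting my numbers, -0.275 rad / 3.1416 = -0.0875.

jog_arm(
  segments=[0.085, -0.642, -0.531, 0, 0, 0, -0.0875, 0.085, -0.642, -0.531, 0, 0, 0, -0.0875, 0.085, -0.642, -0.531, 0, 0, 0, -0.0875, 0.085, -0.642, -0.531, 0, 0, 0, -0.0875, 0.085, -0.642, -0.531, 0, 0, 0, -0.0875, 0.085, -0.642, -0.531, 0, 0, 0, -0.0875, 0.085, -0.642, -0.531, 0, 0, 0, -0.0875, 0.085, -0.642, -0.531, 0, 0, 0, -0.0875, 0.085, -0.642, -0.531, 0, 0, 0, -0.0875, 0.085, -0.642, -0.531, 0, 0, 0, -0.0875, 0.085, -0.642, -0.531, 0, 0, 0, -0.0875, 0.085, -0.642, -0.531, 0, 0, 0, -0.0875, 0.085, -0.642, -0.531, 0, 0, 0, -0.0875, 0.085, -0.642, -0.531, 0, 0, 0, -0.0875, 0.085, -0.642, -0.531, 0, 0, 0, -0.0875, 0.085, -0.642, -0.531, 0, 0, 0, -0.0875, 0.085, -0.642, -0.531, 0, 0, 0, -0.0875, 0.085, -0.642, -0.531, 0, 0, 0, -0.0875, 0.085, -0.642, -0.531, 0, 0, 0, -0.0875, 0.085, -0.642, -0.531, 0, 0, 0, -0.0875],
)

```text
t: 1.77
tool_pos: [0.6462, -0.059, 0.2305]
tool_rot: [0.063, -3.14, -0.001]
contact_force: [-0.1, 0.0, -0.7]
opening: 0.0848
grip_force: 0.0
```

jog_arm(
  segments=[0.085, 0, 0, 0, 0, 0, 0, 0.085, 0, 0, 0, 0, 0, 0],
)

```text
t: 1.93
tool_pos: [0.6459, -0.059, 0.2297]
tool_rot: [0.058, -3.139, -0.001]
contact_force: [-0.5, 0.8, 1.2]
opening: 0.0851
grip_force: 0.0
```

```bash
python3 -c "
from h import *
to(.646,-.058,.163,.04)"
```

```text
t 1.9333 pos [ 0.6459 -0.059   0.2297] q [-0.21  0.11  1.55  0.    1.48 -1.81] F [-0.5  0.8  1.2] M [-0.02  0.06 -0.02]
shift [-0.0003  0.0009  0.0667] turn [ 0.0008 -0.0025 -0.0028]
```

jog_arm(
  segments=[0.085, 0, 0.001, 0.03, 0, 0, 0, 0.085, 0, 0.001, 0.06, 0, 0, 0, 0.085, 0, 0.001, 0.067, 0, 0, 0, 0.085, 0, 0.001, 0.067, 0, 0, 0],
)

```text
t: 2.27
tool_pos: [0.6427, -0.0546, 0.1605]
tool_rot: [0.065, -3.134, -0.003]
contact_force: [-0.3, -0.4, -0.4]
opening: 0.0847
grip_force: 0.0
```

jog_arm(
  segments=[0.005, 0, 0, 0, 0, 0, 0, 0.005, 0, 0, 0, 0, 0, 0, 0.005, 0, 0, 0, 0, 0, 0, 0.005, 0, 0, 0, 0, 0, 0, 0.005, 0, 0, 0, 0, 0, 0, 0.005, 0, 0, 0, 0, 0, 0, 0.005, 0, 0, 0, 0, 0, 0, 0.005, 0, 0, 0, 0, 0, 0],
  force=50,
)

```text
t: 2.93
tool_pos: [0.6462, -0.0582, 0.1657]
tool_rot: [-0.063, 3.139, -0.006]
contact_force: [-0.3, -5.5, 2.3]
opening: 0.011
grip_force: 49.6
```

```bash
python3 -c "
from h import *
to(.646,-.058,.163,.04)"
```

```text
t 2.9333 pos [ 0.6462 -0.0582  0.1657] q [-0.2   0.15  1.62 -0.    1.37 -1.81] F [-0.3 -5.5  2.3] M [-0.76  0.08  0.26]
shift [0.0002 0.0002 0.0027] turn [-0.0042  0.0017  0.0002]
```

To row units: -0.95 rad / 3.1416 = -0.3024.

jog_arm(
  segments=[0.005, 0, 0, 0, 0, 0, -0.0318, 0.005, 0, 0, 0, 0, 0, -0.0637, 0.005, 0, 0, 0, 0, 0, -0.0955, 0.005, 0, 0, -0.0005, 0, 0, -0.1273, 0.005, 0, 0, -0.001, 0, 0, -0.1592, 0.005, 0, 0, -0.001, 0, 0, -0.191, 0.005, 0, 0, -0.001, 0, 0, -0.2228, 0.005, 0, 0, -0.001, 0, 0, -0.2546, 0.005, 0, 0, -0.0015, 0, 0, -0.2865, 0.005, 0, 0, -0.0015, 0, 0, -0.3024, 0.005, 0, 0, -0.0015, 0, 0, -0.3024, 0.005, 0, 0, -0.0015, 0, 0, -0.3024],
  force=80,
)

```text
t: 3.93
tool_pos: [0.6464, -0.0587, 0.1673]
tool_rot: [1.491, -2.765, 0.008]
contact_force: [-0.4, -6.7, 3.4]
opening: 0.0106
grip_force: 80.2
```

```bash
python3 -c "
from h import *
import cv2
to(.646,-.058,.163,.99)
cv2.imwrite('pics/s1.png',cv2.resize(ctrl.get_image('side')[120:290,260:480,::-1],None,fx=3,fy=3))"
```

```text
t 3.9333 pos [ 0.6464 -0.0587  0.1673] q [-0.2   0.15  1.62 -0.    1.37 -2.76] F [-0.4 -6.7  3.4] M [-0.95  0.06 -0.02]
shift [-0.0004  0.0007  0.0043] turn [-0.0046 -0.0027 -0.0007]
```

jog_arm(
  segments=[0.085, 0, 0, 0, 0, 0, 0, 0.085, 0, 0, 0, 0, 0, 0, 0.085, 0, 0, 0, 0, 0, 0, 0.085, 0, 0, 0, 0, 0, 0, 0.085, 0, 0, 0, 0, 0, 0, 0.085, 0, 0, -0.03, 0, 0, 0, 0.085, 0, 0, -0.065, 0, 0, 0, 0.085, 0, 0, -0.075, 0, 0, 0, 0.085, 0, 0, -0.075, 0, 0, 0],
)

```text
t: 4.73
tool_pos: [0.6479, -0.0564, 0.2463]
tool_rot: [-1.49, 2.758, -0.009]
contact_force: [-0.3, 0.3, -0.0]
opening: 0.085
grip_force: 0.0
```

```bash
python3 -c "
from h import *
import cv2
to(.4525,-.071,.245,.3)
cv2.imwrite('pics/s2.png',cv2.resize(ctrl.get_image('side')[120:290,260:480,::-1],None,fx=3,fy=3))"
```

```text
t 4.7333 pos [ 0.6479 -0.0564  0.2463] q [-0.2   0.1   1.54  0.    1.49 -2.76] F [-0.3  0.3 -0. ] M [0.01 0.07 0.05]
shift [ 0.1194  0.1554 -0.0004] turn [-0.0067  0.0061  0.6905]
```

View pics/s2.png

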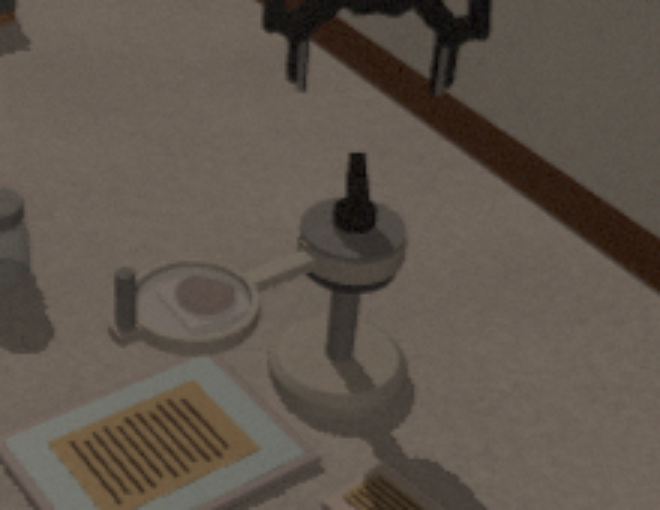

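The wing now shows end-on at (357,195), so the knob has turned about 0.95 rad. The arm and pin (125,300) haven't moved. Next is the pin.

To row units: 0.925 rad / 3.1416 = 0.2944.

jog_arm(
  segments=[0.085, 0.1194, 0.1554, 0, 0, 0, 0.2944, 0.085, 0.1194, 0.1554, 0, 0, 0, 0.2944, 0.085, 0.1194, 0.1554, 0, 0, 0, 0.2944, 0.085, 0.1194, 0.1554, 0, 0, 0, 0.2944, 0.085, 0.1194, 0.1554, 0, 0, 0, 0.2944, 0.085, 0.1194, 0.1554, 0, 0, 0, 0.2944, 0.085, 0.1194, 0.1554, 0, 0, 0, 0.2944, 0.085, 0.1194, 0.1554, 0, 0, 0, 0.2944, 0.085, 0.1194, 0.1554, 0, 0, 0, 0.2944, 0.085, 0.1194, 0.1554, 0, 0, 0, 0.2944],
)

```text
t: 5.62
tool_pos: [0.4494, -0.0704, 0.2389]
tool_rot: [0.105, -3.137, -0.002]
contact_force: [-0.3, -0.2, 0.5]
opening: 0.0849
grip_force: 0.0
```

```bash
python3 -c "
from h import *
to(.4525,-.071,.147,.065)"
```

```text
t 5.6167 pos [ 0.4494 -0.0704  0.2389] q [-0.32 -0.38  1.98  0.    1.54 -1.96] F [-0.3 -0.2  0.5] M [-0.    0.01 -0.01]
shift [-0.0033 -0.0009  0.0919] turn [ 0.0011 -0.0027  0.0018]
```

jog_arm(
  segments=[0.085, -0.001, -0.0005, 0.03, 0, 0, 0, 0.085, -0.001, -0.0005, 0.06, 0, 0, 0, 0.085, -0.001, -0.0005, 0.092, 0, 0, 0, 0.085, -0.001, -0.0005, 0.092, 0, 0, 0, 0.085, -0.001, -0.0005, 0.092, 0, 0, 0],
)

```text
t: 6.03
tool_pos: [0.4495, -0.0705, 0.1464]
tool_rot: [0.104, -3.134, -0.003]
contact_force: [1.0, -0.1, 0.6]
opening: 0.0851
grip_force: 0.0
```

jog_arm(
  segments=[0.005, 0, 0, 0, 0, 0, 0, 0.005, 0, 0, 0, 0, 0, 0, 0.005, 0, 0, 0, 0, 0, 0, 0.005, 0, 0, 0, 0, 0, 0, 0.005, 0, 0, 0, 0, 0, 0, 0.005, 0, 0, 0, 0, 0, 0, 0.005, 0, 0, 0, 0, 0, 0, 0.005, 0, 0, 0, 0, 0, 0],
  force=40,
)

```text
t: 6.7
tool_pos: [0.4516, -0.0712, 0.1498]
tool_rot: [-0.103, 3.139, -0.0]
contact_force: [-1.3, 1.1, 5.4]
opening: 0.0127
grip_force: 39.0
```

```bash
python3 -c "
from h import *
to(.4525,-.071,.147,.065)
S=np.array([.599,.070]);C=np.array([.6462,-.0585]);p=ctrl.get_obs()['tool_pos'][:2]
d=S-C;e=p-C;a0=np.arctan2(*-e[::-1]);a1=np.arctan2(*-d[::-1]);print(np.hypot(*d),np.hypot(*e),a0,a1)
r=np.hypot(*e);R0=R.from_rotvec(ctrl.get_obs()['tool_rot'])
for k in range(1,14):
  a=a0+(a1-a0)*k/13; w=np.r_[C-r*np.array([np.cos(a),np.sin(a)])-p,0]; print(k,R0.inv().apply(w).round(4),round(a0-a,3))
"
```

```text
t 6.7 pos [ 0.4516 -0.0712  0.1498] q [-0.32 -0.3   2.08  0.    1.37 -1.96] F [-1.3  1.1  5.4] M [0.27 0.26 0.06]
shift [-0.0009  0.0001  0.0028] turn [-0.0001  0.0012  0.0004]
0.13689444838999135 0.19496887866444107 0.06494593718046537 -1.2187799997732405
1 [-0.001   0.0192 -0.    ] 0.099
2 [-0.0038  0.0383 -0.    ] 0.197
3 [-0.0085  0.0569  0.    ] 0.296
4 [-0.015  0.075  0.   ] 0.395
5 [-0.0233  0.0924  0.    ] 0.494
6 [-0.0333  0.1089  0.    ] 0.592
7 [-0.0448  0.1243  0.    ] 0.691
8 [-5.780e-02  1.385e-01  1.000e-04] 0.79
9 [-7.210e-02  1.513e-01  1.000e-04] 0.889
10 [-8.770e-02  1.627e-01  1.000e-04] 0.987
11 [-1.042e-01  1.725e-01  1.000e-04] 1.086
12 [-1.217e-01  1.806e-01  1.000e-04] 1.185
13 [-1.399e-01  1.869e-01  1.000e-04] 1.284
```

To row units: 0.592 rad / 3.1416 = 0.1884.

jog_arm(
  segments=[0.005, -0.0003, 0.0096, 0, 0, 0, 0.0156, 0.005, -0.001, 0.0192, 0, 0, 0, 0.0315, 0.005, -0.0022, 0.0288, 0, 0, 0, 0.0471, 0.005, -0.0038, 0.0383, 0, 0, 0, 0.0627, 0.005, -0.006, 0.0477, 0, 0, 0, 0.0786, 0.005, -0.0085, 0.0569, 0, 0, 0, 0.0942, 0.005, -0.0116, 0.066, 0, 0, 0, 0.1101, 0.005, -0.015, 0.075, 0, 0, 0, 0.1257, 0.005, -0.019, 0.0838, 0, 0, 0, 0.1413, 0.005, -0.0233, 0.0924, 0, 0, 0, 0.1572, 0.005, -0.028, 0.1008, 0, 0, 0, 0.1728, 0.005, -0.0333, 0.1089, 0, 0, 0, 0.1884],
  force=60,
)

```text
t: 7.7
tool_pos: [0.4776, 0.0398, 0.1498]
tool_rot: [0.821, 3.032, -0.001]
contact_force: [-3.0, -0.9, 6.3]
opening: 0.012
grip_force: 58.8
```

```bash
python3 -c "
from h import *
to(0.5,0,.147,.065)
S=np.array([.599,.070]);C=np.array([.6462,-.0585]);p=ctrl.get_obs()['tool_pos'][:2]
d=S-C;e=p-C;a0=np.arctan2(*-e[::-1]);a1=np.arctan2(*-d[::-1]);print(np.hypot(*d),np.hypot(*e),a0,a1)
r=.1945;R0=R.from_rotvec(ctrl.get_obs()['tool_rot'])
for k in range(1,15):
  a=a0+(a1-a0)*k/14; w=np.r_[C-r*np.array([np.cos(a),np.sin(a)])-p,0]; print(k,R0.inv().apply(w).round(4),round(a0-a,3))
"
```

```text
t 7.7 pos [0.4776 0.0398 0.1498] q [-0.07 -0.24  2.03 -0.    1.36 -1.11] F [-3.  -0.9  6.3] M [-0.08  0.33  0.01]
shift [-0.0394 -0.023   0.0028] turn [-9.00e-04  5.00e-04 -5.94e-01]
0.13689444838999135 0.19512710949749018 -0.527779566297592 -1.2187799997732405
1 [-0.0009  0.0096 -0.    ] 0.049
2 [-0.0015  0.0192 -0.    ] 0.099
3 [-0.0027  0.0287 -0.    ] 0.148
4 [-0.0044  0.0382 -0.    ] 0.197
5 [-0.0065  0.0475 -0.    ] 0.247
6 [-0.009   0.0568 -0.    ] 0.296
7 [-0.012   0.0659 -0.    ] 0.346
8 [-0.0155  0.0748 -0.    ] 0.395
9 [-0.0194  0.0836 -0.    ] 0.444
10 [-0.0237  0.0922 -0.0001] 0.494
11 [-2.850e-02  1.005e-01 -1.000e-04] 0.543
12 [-3.360e-02  1.086e-01 -1.000e-04] 0.592
13 [-3.920e-02  1.165e-01 -1.000e-04] 0.642
14 [-4.51e-02  1.24e-01 -1.00e-04] 0.691
```

To row units: 0.691 rad / 3.1416 = 0.22.

jog_arm(
  segments=[0.005, -0.0004, 0.0096, 0, 0, 0, 0.0156, 0.005, -0.001, 0.0192, 0, 0, 0, 0.0315, 0.005, -0.0022, 0.0287, 0, 0, 0, 0.0471, 0.005, -0.0039, 0.0382, 0, 0, 0, 0.0627, 0.005, -0.006, 0.0475, 0, 0, 0, 0.0786, 0.005, -0.0085, 0.0568, 0, 0, 0, 0.0942, 0.005, -0.0115, 0.0659, 0, 0, 0, 0.1101, 0.005, -0.015, 0.0748, 0, 0, 0, 0.1257, 0.005, -0.019, 0.0836, 0, 0, 0, 0.1413, 0.005, -0.0233, 0.0922, 0, 0, 0, 0.1572, 0.005, -0.028, 0.1005, 0, 0, 0, 0.1728, 0.005, -0.0333, 0.1086, 0, 0, 0, 0.1884, 0.005, -0.039, 0.1165, 0, 0, 0, 0.2044, 0.005, -0.0447, 0.124, 0, 0, 0, 0.22, 0.005, -0.0447, 0.124, 0, 0, 0, 0.22, 0.005, -0.0447, 0.124, 0, 0, 0, 0.22, 0.005, -0.0447, 0.124, 0, 0, 0, 0.22, 0.005, -0.0447, 0.124, 0, 0, 0, 0.22],
)

```text
t: 9.2
tool_pos: [0.579, 0.1251, 0.1498]
tool_rot: [1.796, 2.577, 0.004]
contact_force: [1.2, 4.8, 4.8]
opening: 0.0123
grip_force: 59.6
```

```bash
python3 -c "
from h import *
import cv2
to(0.5,0,.147,.065)
C=np.array([.6462,-.0585]);e=ctrl.get_obs()['tool_pos'][:2]-C;print(np.hypot(*e),np.arctan2(*-e[::-1]),C+e*140/194)
cv2.imwrite('pics/t3.png',cv2.convertScaleAbs(cv2.resize(ctrl.get_image('top')[130:230,250:390,::-1],None,fx=5,fy=5,interpolation=2),alpha=1.6))"
```

```text
t 9.2 pos [0.579  0.1251 0.1498] q [ 0.09  0.04  1.77  0.    1.33 -0.27] F [1.2 4.8 4.8] M [ 0.64 -0.19  0.08]
shift [-0.09   -0.1174  0.0025] turn [ 2.6000e-03  1.1000e-03 -1.2823e+00]
0.19553839544159674 -1.2199378477714216 [0.59769985 0.07401347]
```

View pics/t3.png

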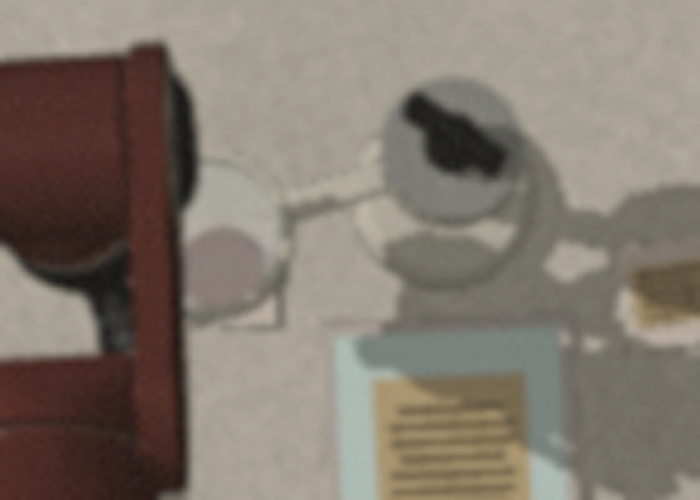

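The lens rim at about (215,240) surrounds the seal at (222,268), with the offset due to parallax. The wing is still backed off. Now releasing the pin.

jog_arm(
  segments=[0.085, 0, 0, 0, 0, 0, 0, 0.085, 0, 0, 0, 0, 0, 0, 0.085, 0, 0, 0, 0, 0, 0, 0.085, 0, 0, 0, 0, 0, 0, 0.085, 0, 0, 0, 0, 0, 0, 0.085, 0, 0, -0.03, 0, 0, 0, 0.085, 0, 0, -0.065, 0, 0, 0, 0.085, 0, 0, -0.1, 0, 0, 0, 0.085, 0, 0, -0.1, 0, 0, 0, 0.085, 0, 0, -0.1, 0, 0, 0],
)

```text
t: 10.08
tool_pos: [0.5799, 0.1243, 0.2524]
tool_rot: [1.794, 2.573, 0.006]
contact_force: [0.3, 0.5, -0.5]
opening: 0.085
grip_force: 0.0
```

```bash
python3 -c "
from h import *
to(.6462,-.0585,.245,.99)"
```

```text
t 10.0833 pos [0.5799 0.1243 0.2524] q [ 0.09 -0.04  1.67 -0.    1.5  -0.27] F [ 0.3  0.5 -0.5] M [-0.05  0.03 -0.02]
shift [-0.1945 -0.001   0.0077] turn [ 1.200e-03  7.500e-03 -2.208e+00]
```

To row units: 0.934 rad / 3.1416 = 0.2973.

jog_arm(
  segments=[0.085, -0.1945, -0.001, 0.007, 0, 0, 0.2973, 0.085, -0.1945, -0.001, 0.007, 0, 0, 0.2973, 0.085, -0.1945, -0.001, 0.007, 0, 0, 0.2973, 0.085, -0.1945, -0.001, 0.007, 0, 0, 0.2973, 0.085, -0.1945, -0.001, 0.007, 0, 0, 0.2973, 0.085, -0.1945, -0.001, 0.007, 0, 0, 0.2973, 0.085, -0.1945, -0.001, 0.007, 0, 0, 0.2973, 0.085, -0.1945, -0.001, 0.007, 0, 0, 0.2973, 0.085, -0.1945, -0.001, 0.007, 0, 0, 0.2973, 0.085, -0.1945, -0.001, 0.007, 0, 0, 0.2973, 0.085, -0.1945, -0.001, 0.007, 0, 0, 0.2973],
)

```text
t: 11.0
tool_pos: [0.6441, -0.0583, 0.2406]
tool_rot: [-2.763, -1.494, 0.002]
contact_force: [0.6, -0.6, 0.3]
opening: 0.085
grip_force: 0.0
```

```bash
python3 -c "
from h import *
import cv2
to(.6462,-.0585,.165,.99-np.pi)
for n,(u,v) in(('top',(240,130)),('side',(230,140))):
  cv2.imwrite(f'pics/{n}4.png',cv2.convertScaleAbs(cv2.resize(ctrl.get_image(n)[v:v+100,u:u+140,::-1],None,fx=5,fy=5,interpolation=2),alpha=1.6))
for n,P in(('top',(.599,.07,.015)),('top',(.599,.07,.137)),('top',(.579,.1251,.18)),('side',(.599,.07,.015)),('side',(.599,.07,.137))):print(n,P,px(n,P))"
```

```text
t 11.0 pos [ 0.6441 -0.0583  0.2406] q [-0.21  0.1   1.55 -0.    1.5   0.37] F [ 0.6 -0.6  0.3] M [-0.01 -0.05  0.04]
shift [0.001  0.002  0.0756] turn [-0.0016  0.0008  0.0013]
top (0.599, 0.07, 0.015) [294.21323798 183.4180318 ]
top (0.599, 0.07, 0.137) [291.71103179 175.84397493]
top (0.579, 0.1251, 0.18) [269.32189832 179.88326599]
side (0.599, 0.07, 0.015) [327.46982195 216.11895228]
side (0.599, 0.07, 0.137) [328.6681234  175.85857504]
```

View pics/top4.png

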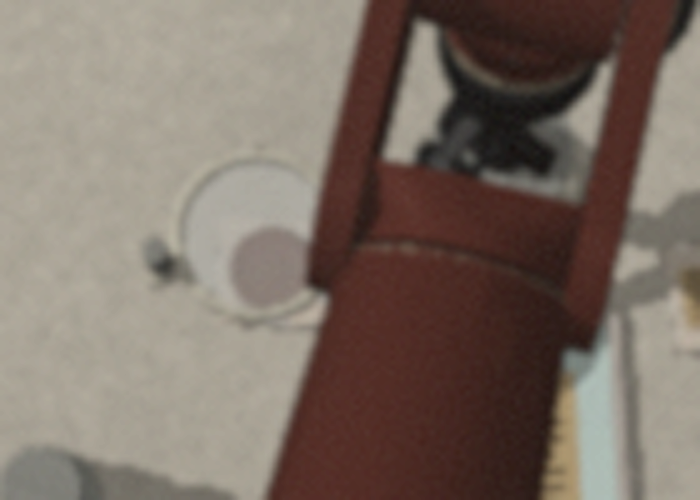

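View pics/side4.png

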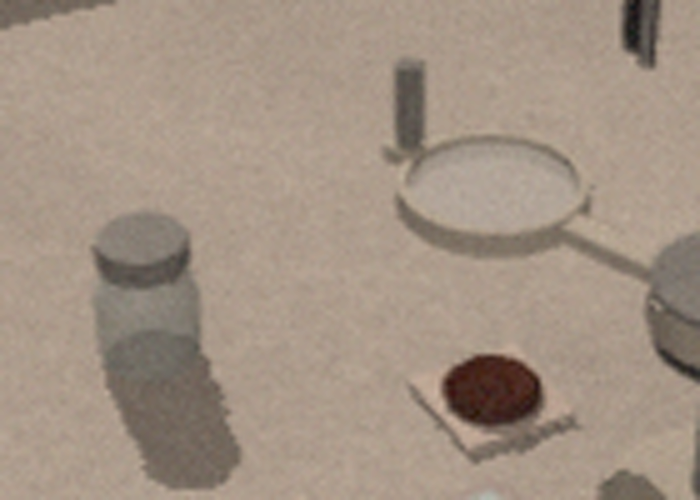

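In the side view the lens at (493,188) is directly above the seal at (492,390). Relative to prediction both show the same small bias, so the lens is centred to within about 6 mm. Next I re-grip the knob.

jog_arm(
  segments=[0.085, 0, 0.001, 0.03, 0, 0, 0, 0.085, 0, 0.001, 0.06, 0, 0, 0, 0.085, 0, 0.001, 0.077, 0, 0, 0, 0.085, 0, 0.001, 0.077, 0, 0, 0, 0.085, 0, 0.001, 0.077, 0, 0, 0],
)

```text
t: 11.52
tool_pos: [0.6447, -0.0587, 0.1637]
tool_rot: [-2.763, -1.492, 0.003]
contact_force: [0.0, 0.2, 0.4]
opening: 0.0851
grip_force: 0.0
```

jog_arm(
  segments=[0.005, 0, 0, 0, 0, 0, 0, 0.005, 0, 0, 0, 0, 0, 0, 0.005, 0, 0, 0, 0, 0, 0, 0.005, 0, 0, 0, 0, 0, 0, 0.005, 0, 0, 0, 0, 0, 0, 0.005, 0, 0, 0, 0, 0, 0, 0.005, 0, 0, 0, 0, 0, 0, 0.005, 0, 0, 0, 0, 0, 0],
  force=80,
)

```text
t: 12.18
tool_pos: [0.6461, -0.0594, 0.1657]
tool_rot: [2.763, 1.492, 0.002]
contact_force: [2.5, -2.0, 2.2]
opening: 0.0102
grip_force: 79.6
```

```bash
python3 -c "
from h import *
to(.6462,-.0585,.165,.99-np.pi)"
```

```text
t 12.1833 pos [ 0.6461 -0.0594  0.1657] q [-0.21  0.15  1.62 -0.    1.37  0.37] F [ 2.5 -2.   2.2] M [-0.19 -0.26  0.12]
shift [ 0.0008 -0.0004  0.0007] turn [ 0.0022 -0.0004 -0.    ]
```

To row units: 0.9 rad / 3.1416 = 0.2865.

jog_arm(
  segments=[0.005, 0, 0, 0, 0, 0, 0.0255, 0.005, 0, 0, 0, 0, 0, 0.0509, 0.005, 0, 0, 0, 0, 0, 0.0764, 0.005, 0, 0, 0.0005, 0, 0, 0.1019, 0.005, 0, 0, 0.0005, 0, 0, 0.1273, 0.005, 0, 0, 0.001, 0, 0, 0.1528, 0.005, 0, 0, 0.001, 0, 0, 0.1783, 0.005, 0, 0, 0.001, 0, 0, 0.2037, 0.005, 0, 0, 0.001, 0, 0, 0.2292, 0.005, 0, 0, 0.0015, 0, 0, 0.2546, 0.005, 0, 0, 0.0015, 0, 0, 0.2737, 0.005, 0, 0, 0.0015, 0, 0, 0.2865, 0.005, 0, 0, 0.0015, 0, 0, 0.2865],
)

```text
t: 13.27
tool_pos: [0.6457, -0.0585, 0.1642]
tool_rot: [-3.138, -0.141, -0.001]
contact_force: [0.3, 2.3, 4.3]
opening: 0.0108
grip_force: 80.0
```

```bash
python3 -c "
from h import *
to(.6462,-.0585,.165,.04-np.pi)"
```

```text
t 13.2667 pos [ 0.6457 -0.0585  0.1642] q [-0.21  0.15  1.62  0.    1.37  1.28] F [0.3 2.3 4.3] M [0.31 0.07 0.04]
shift [ 0.0005  0.     -0.0008] turn [-0.0008 -0.0008  0.0497]
```

jog_arm(
  segments=[0.005, 0, 0, 0, 0, 0, 0.0095, 0.005, 0, 0, 0, 0, 0, 0.0191, 0.005, 0, 0, 0, 0, 0, 0.0191, 0.005, 0, 0, 0, 0, 0, 0.0191],
)

```text
t: 13.6
tool_pos: [0.6457, -0.0585, 0.1641]
tool_rot: [-3.14, -0.049, -0.001]
contact_force: [-0.7, 2.6, 5.5]
opening: 0.0105
grip_force: 80.1
```

```bash
python3 -c "
from h import *
to(.6462,-.0585,.165,.04-np.pi)"
```

```text
t 13.6 pos [ 0.6457 -0.0585  0.1641] q [-0.21  0.15  1.62  0.    1.37  1.33] F [-0.7  2.6  5.5] M [0.55 0.18 0.17]
shift [ 0.0005  0.     -0.0009] turn [-0.001  -0.0007 -0.0085]
```

To row units: 0.05 rad / 3.1416 = 0.0159.

jog_arm(
  segments=[0.005, 0, 0, 0, 0, 0, 0.0095, 0.005, 0, 0, 0, 0, 0, 0.0159, 0.005, 0, 0, 0, 0, 0, 0.0159],
)

```text
t: 13.85
tool_pos: [0.6457, -0.0584, 0.1641]
tool_rot: [-3.141, 0.026, -0.001]
contact_force: [-0.7, 3.2, 5.3]
opening: 0.0107
grip_force: 82.1
```

```bash
python3 -c "
from h import *
to(.6462,-.0585,.165,.04-np.pi)"
```

```text
t 13.85 pos [ 0.6457 -0.0584  0.1641] q [-0.21  0.15  1.62  0.    1.37  1.38] F [-0.7  3.2  5.3] M [0.43 0.12 1.05]
shift [ 0.0005  0.0001 -0.0009] turn [-0.0004 -0.0007 -0.0563]
```

jog_arm(
  segments=[0.085, 0, 0, 0, 0, 0, 0, 0.085, 0, 0, 0, 0, 0, 0, 0.085, 0, 0, 0, 0, 0, 0, 0.085, 0, 0, 0, 0, 0, 0, 0.085, 0, 0, 0, 0, 0, 0, 0.085, 0, 0, -0.03, 0, 0, 0, 0.085, 0, 0, -0.065, 0, 0, 0, 0.085, 0, 0, -0.1, 0, 0, 0, 0.085, 0.15, 0, -0.1, 0, 0, 0, 0.085, 0.15, 0, -0.1, 0, 0, 0, 0.085, 0.15, 0, -0.1, 0, 0, 0, 0.085, 0.15, 0, -0.1, 0, 0, 0, 0.085, 0.15, 0, -0.1, 0, 0, 0],
)

```text
t: 14.93
tool_pos: [0.7983, -0.0623, 0.2598]
tool_rot: [-3.141, 0.031, 0.003]
contact_force: [0.3, -0.5, -0.9]
opening: 0.0852
grip_force: 0.0
```

```bash
python3 -c "
from h import *
import cv2
to(.6462,-.0585,.165,.04-np.pi)
for n,(u,v) in(('top',(240,130)),('side',(290,140))):
  cv2.imwrite(f'pics/{n}5.png',cv2.convertScaleAbs(cv2.resize(ctrl.get_image(n)[v:v+110,u:u+140,::-1],None,fx=5,fy=5,interpolation=2),alpha=1.6))"
```

```text
t 14.9333 pos [ 0.7983 -0.0623  0.2598] q [-0.17  0.45  1.1   0.    1.59  1.42] F [ 0.3 -0.5 -0.9] M [0.03 0.01 0.01]
shift [-0.152  -0.0007  0.095 ] turn [-0.0004  0.0018 -0.06  ]
```

View pics/side5.png

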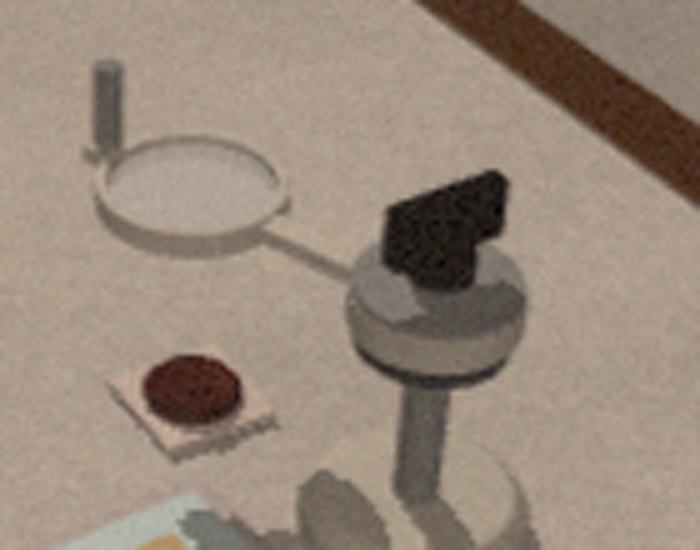

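View pics/top5.png

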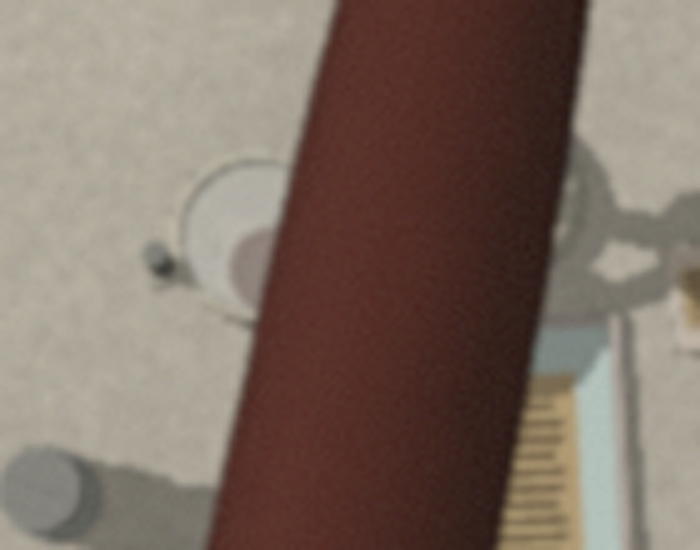

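The wing is back at its original angle, after a torque rise of 1 N m at the stop. The lens hasn't moved and sits above the seal at (193,388), and the gripper is clear.

```bash
python3 -c "
from station import ctrl
print(ctrl.finish_job())"
```

```text
the job is handed in; nothing more can be done
None
```

I handed the job in at about 15 s on the robot's clock: the lens is over the wax seal (about 6 mm off centre at most, by camera), the knob is back against its stop and the gripper is clear; the hand-in returned no verdict.

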